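# Raise and hold the telescoping electrode mast

### The job

Pull the drawer of the white chest out to its stop, then squeeze the white release trigger on the side of the orange grip block inside it and draw the telescoping mast straight up, past its first stop, to its second stop. Finish while still gripping the block and holding the mast fully extended (it springs back down if let go), with the drawer left fully out. Leave the bench glassware where they are and do not tip over the two jars in the drawer.

Things in the scene. Friction and masses are not known exactly. Their poses are not given: they have to be found in the camera images.
- chest: white accessory chest. Fixed to the bench, 260 x 260 mm and 160 mm tall, its top at height 0.16, with a fixed blue rack of vials (56 mm tall) on the back half of the top; the drawer front is blue, 251 mm wide, its top edge at height 0.146. Origin at the centre of its underside; its front faces -x of its frame
- drawer (a joint): opening of the drawer of the white accessory chest, m: 0 shut, 0.14 fully out at its stop; starts between 0 and 0.02. It slides towards the chest's front (-x of drawer_handle's frame), the way the chest faces, roughly towards the robot. About 2 N of friction plus some damping; it stays where it is left.
- drawer_handle (a point): middle of the steel bar handle on the drawer front, a level round bar about 10 mm thick and 120 mm long, 50 mm in front of the drawer's face, at height about 0.122. Its y axis runs along the bar; x points into the chest, so the drawer opens along -x; z up
- grip_head: orange grip block on top of the folded telescoping mast that stands in the drawer: 24 x 24 mm, 44 mm tall; origin at the centre of its underside (height 0.088 folded, drawer floor at 0.022), z up. Its +y face carries the white release trigger. A glass electrode (12 mm thick) hangs in a clip 36 mm from the axis on the -x side, topmost 31 mm above the underside. The mast turns stiffly in its socket, so the block's yaw differs from the drawer's by up to 0.6 rad
- grip_point (a point): where to pinch the block: on the mast's axis, 30 mm above the underside of the orange block, 14 mm below its top, axes as the block. It lies 70 mm behind the inside of the drawer front (135 mm behind the handle bar, along the handle's +x), so it is under the chest's roof until the drawer is out. Pinch with the fingers closing along its y axis, so one finger squeezes the trigger
- trigger (a joint): white release trigger on the +y face of the orange block, 16 mm wide and 36 mm tall, from 4 to 40 mm above the block's underside, standing 6 mm proud: 0 out, 0.005 fully pressed (towards -y of the block). Pressing it fully takes about 5 N; it springs back when let go. While it is out the mast is latched folded and cannot be pulled up; it must be squeezed at least 4 mm as the pull starts. Block and trigger measure 30 mm across y unpressed, 25 mm pressed
- upper_section (a joint): extension of the brass upper section, m: 0 folded, 0.045 at its stop, vertical. It comes out first: its return spring pulls down with 2 to 3 N. When it is fully out the mast is at its first stop
- lower_section (a joint): extension of the aluminium lower section, m: 0 folded, 0.045 at its stop, vertical. It follows only after the first stop: its return spring pulls down with 5 to 8.5 N. With both sections fully out the mast is at its second stop, the block 90 mm higher than folded. If let go the mast springs back down
- jar_a: small jar with a blue cap, 36 mm across and 50 mm tall, standing loose on the drawer floor on the +y side of the mast; origin at the centre of its underside, z up
- jar_b: small jar with a red cap, 36 mm across and 50 mm tall, standing loose on the drawer floor on the -y side of the mast; origin at the centre of its underside, z up
- wash_bottle: white squeeze bottle with a red cap and bent spout, 74 mm across, 185 mm tall, a bystander on the bench beside the chest; origin at the centre of its underside, z up
- flask_a: long-necked glass flask with dark violet content, 74 mm across, 176 mm tall, a bystander on the bench beside the chest; origin at the centre of its underside, z up
- flask_b: smaller long-necked glass flask with pale content, 63 mm across, 154 mm tall, a bystander on the bench beside the chest; origin at the centre of its underside, z up
- beaker: empty glass beaker, 72 mm across, 85 mm tall, a bystander on the bench beside the chest; origin at the centre of its underside, z up

How it is judged:
On the way, in this order (a step that is already met when the one before it is completed fails the run):
1. the drawer is out at its stop (at least 0.13 m) (value of joint drawer above 0.13 m), for 0.1 s.
2. the trigger is squeezed in by the fingers (at least 3.5 mm) with the mast still folded and the drawer out (value of joint trigger above 0.0035 m and value of joint upper_section below 0.02 m and value of joint lower_section below 0.01 m and value of joint drawer above 0.12 m and contact force between the fingers and grip_head above 2 N), for 0.05 s.
At the end, for the whole second after the job is handed in: both mast sections at least 41 of their 45 mm out and still, held by the fingers on the orange block (more than 2 N), drawer at least 120 of 140 mm out, both jars upright (within 0.3 rad), the glassware upright and within 40 mm of where they began (value of joint each of upper_section, lower_section above 0.041 m and value of joint drawer above 0.12 m and contact force between the fingers and grip_head above 2 N and linear speed of grip_head below 0.03 m/s and angle between each of jar_a, jar_b, wash_bottle, flask_a, flask_b, beaker's own z axis and vertical below 0.3 rad and distance of each of wash_bottle, flask_a, flask_b, beaker from where it was at the start of the episode below 0.04 m); the arm keeps its last pose, push and grip.
It fails at once if a jar in the drawer is tipped over (angle between any of jar_a, jar_b's own z axis and vertical above 0.6 rad).
It fails at once if bench glassware is pushed more than 40 mm or tipped over (distance of any of wash_bottle, flask_a, flask_b, beaker from where it was at the start of the episode above 0.04 m or angle between any of wash_bottle, flask_a, flask_b, beaker's own z axis and vertical above 0.5 rad).
It also fails if it takes over 48 s, if anything falls off the work surface, if the arm or the gripper's body presses on something with over 40 N, if the wrist force passes 120 N, or if a joint passes its speed limit or range.

### The arm

A 6-joint arm with a two-finger parallel gripper is mounted at the origin on the work surface. World frame = base frame: x ahead of the robot, y to its left, z up, the work surface at z = 0. Lengths are in m, angles in rad, forces in N, time in s.
With the tool pointing down it reaches from about 0.25 to 0.775 m from the base axis. Payload 4 kg.
Tool frame: the origin (TCP) lies at the very end of the fingers, on their centre line; the grasp point (between the pads) lies 19 mm behind it (robot.hold_point_z is the distance from the TCP to the grasp point, in m); z points along the fingers, y is the line along which they close (so a half turn about z gives the same grasp; the last joint's range is limited). The gripper opens to 94 mm and grips with 3 to 60 N. Pads are 16 mm wide; open, the fingers measure 119 mm over their backs; the gripper's body (75 mm by 177 mm) begins 78 mm behind the grasp point.
Start: joints at [1.039, 0.087, 1.371, -0, 1.684, -0.103], TCP at [0.229, 0.5, 0.206] pointing down, gripper open.
Joint ranges: [-3.1, 3.1], [-0.76, 2.03], [0.27, 2.55], [-1.08, 4.22], [0.17, 2.65], [-2.57, 2.57]. Speed limits (rad/s): [2.79, 2.79, 3.14, 3.14, 3.14, 3.14].

### API

Orientations are given as [roll, pitch, yaw] about the fixed x, y, z axes, in that order (R = Rz(yaw) Ry(pitch) Rx(roll)).
In Python, from bench import robot gives the robot as it stands.
- The arm moves only by the tool carry_out, never from a script. Its argument "steps" is a list of rows, each a list of 3 entries, a list of its own where there are three numbers: the shift along the tool's x, y, z in m, then the turn about the tool's z in units of 10 degrees (1.0 is 10 degrees), then the closure, from -1 (fully open) to 1 (shut). In form: [[[tx, ty, tz], roll, jaw], ...]. A call has 1 to 10 rows; each row is the pose to reach, as a shift and turn from the pose commanded when the call began, along the tool's axes at that moment; what a row does not reach only later rows make up. A row lasts 1/8 s, in which the tool goes at most 62.5 mm and 10.7 degrees, less where a joint would pass 70% of its speed; a pose out of reach is approached as far as the arm can. A call with a gripper value outside its range is refused whole. The fingers move at their own pace and stop on an object; the grip force is fixed at half the most. Time passes only in rows, so rows that repeat a pose let the fingers close. It gives the time, the measured TCP pose, the force, the opening and the grip force at its end, in the units of the state.
- robot.get_obs(): the state, without advancing time (a new reading comes with each control period).
- robot.snapshot(name): name is "scene" or "top"; returns a dict with "image" (480x640x3 uint8, red, green, blue), "z_map" (480x640 float32, m along the optical axis (not along the pixel's ray), 0 where there is no reading), "mtx" (3x3 intrinsics, pixels), "R" (3x3) and "t" (3): a world point X has camera coordinates R X + t. Camera axes: x right, y down, z forward; pixel columns grow to the right and rows downward; lengths in m; the calibration is good to about 2 mm. A picture is of the moment at which its call begins.
- robot.close_job(): hands the job in; it is judged then, once.
The state is a dict: "time": time; "joint_positions": joint angles; "qvel": joint speeds; "joint_torque": joint torques, N m; "tool_pos": TCP position; "ee_rot": TCP orientation; "wrist_force": force on the tool from outside, world axes, zero at the start; "wrist_torque": the same for the moment, N m; "width": finger opening in m; "finger_force": force on a finger pad.
Only numpy, scipy, OpenCV 4.12 (cv2) and the standard library are available. Lean on these libraries where they do the work, as an engineer would, in place of code of your own. Each camera call takes 0.05 s, during which the arm holds its last target. There are 200 camera calls.

## Working session

There is one attempt and no reset: what is moved stays moved. The work goes in short steps, Python scripts to look and compute and a tool call to move; the robot and the scene stay as the last step left them, time stands still between calls to the robot, and variables do not carry over. Pictures are saved under pics/ and viewed, at most 10 in all, crops included, and the job is handed in when it is done.

Besides the shell and the picture viewer there is one more tool, called after ">>>" as name(argument=value, ...) on one line, values as JSON. carry_out: Moves the arm, as the interface text tells. Its arguments: {"type":"object","properties":{"steps":{"type":"array","items":{"type":"array"}}},"required":["steps"]}

```bash
mkdir -p pics; cat > h.py <<'E'
from bench import robot
import numpy as np, cv2, pickle
def snap(name,f):
    s=robot.snapshot(name); cv2.imwrite(f'pics/{f}.png',s['image'][:,:,::-1]); pickle.dump(s,open(f'{f}.pkl','wb')); return s
def P(s,u,v,z=None):
    K=s['mtx'];r=np.linalg.inv(K)@[u,v,1];R=np.array(s['R']);t=np.array(s['t']);c=-R.T@t;d=R.T@r
    if z is None: return c+d*s['z_map'][int(v),int(u)]
    return c+d*(z-c[2])/d[2]
E
python3 - <<'E'
from h import *
for n in('scene','top'):
    s=snap(n,n+'1');print(n,-np.array(s['R']).T@s['t'])
print(robot.get_obs())
E
```

```text
scene [ 0.54904738 -0.47612991  1.39812216]
top [ 0.40636758 -0.01656841  1.13279934]
{'time': 0.1, 'joint_positions': array([ 1.03889378e+00,  8.78912849e-02,  1.37205812e+00, -2.99000699e-06,
        1.68362086e+00, -1.03102494e-01]), 'qvel': array([ 0.00095388, -0.0028077 , -0.00400308,  0.00236387, -0.00078049,
        0.0004989 ]), 'joint_torque': array([ 1.51073546e-03, -3.41250980e+01, -3.03301120e+01,  7.19389133e-02,
        3.04292841e-02, -9.29384987e-05]), 'tool_pos': array([0.22843728, 0.49978156, 0.20443849]), 'ee_rot': array([-3.13962524e+00, -2.00579440e-04,  2.71279207e+00]), 'wrist_force': array([-0.30020668, -0.00378932, -0.23219646]), 'wrist_torque': array([-0.05010812,  0.00102423, -0.00899404]), 'finger_force': 0.0, 'width': 0.09390180371890178}
```

View pics/scene1.png

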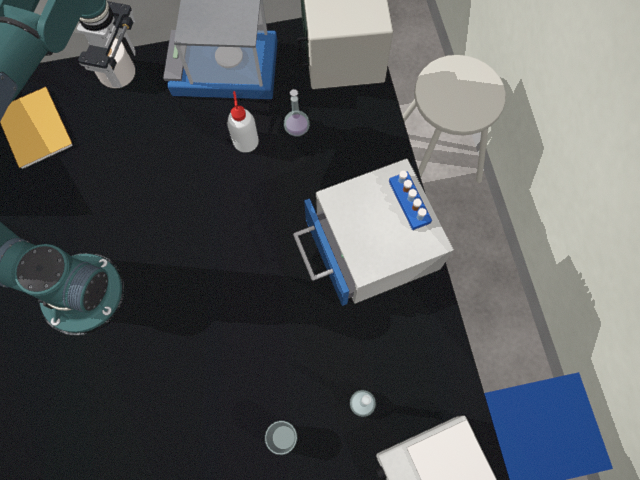

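View pics/top1.png

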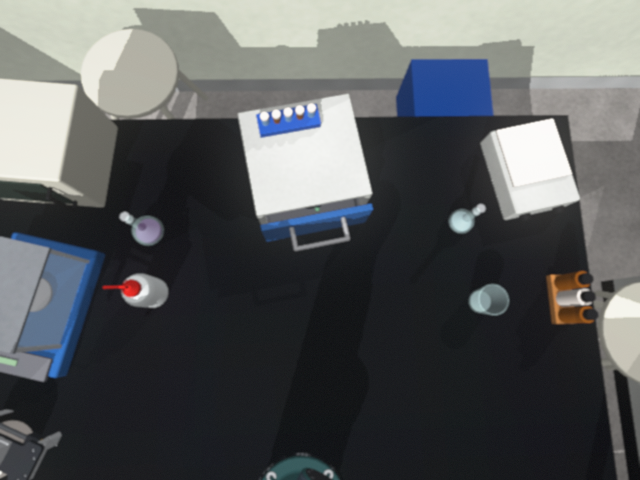

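The top view shows the chest at the top centre, with the handle bar from about (294,248) to (349,240). The wash bottle and violet flask are on the left (+y), and the beaker and pale flask on the right.

```bash
python3 - <<'E'
from h import *
s=pickle.load(open('top1.pkl','rb'))
for u,v,z in [(296,248,.122),(348,240,.122),(262,235,.146),(371,210,.146),(239,112,.16),(350,95,.16),(371,192,.16),(257,217,.16),(145,292,.1),(148,231,.05),(462,221,.05)]:
    print(u,v,P(s,u,v,z).round(3))
print(s['mtx'])
c=cv2.resize(s['image'][185:265,245:385],None,fx=5.5,fy=5.5,interpolation=cv2.INTER_CUBIC);cv2.imwrite('pics/c1.png',c[:,:,::-1])
E
```

```text
296 248 [ 0.573 -0.004  0.122]
348 240 [ 0.589 -0.122  0.122]
262 235 [0.6   0.071 0.146]
371 210 [ 0.653 -0.174  0.146]
239 112 [0.885 0.121 0.16 ]
350 95 [ 0.925 -0.135  0.16 ]
371 192 [ 0.69  -0.173  0.16 ]
257 217 [0.638 0.08  0.16 ]
145 292 [0.484 0.336 0.1  ]
148 231 [0.634 0.352 0.05 ]
462 221 [ 0.645 -0.414  0.05 ]
[[453.73640522   0.         318.26126752]
 [  0.         453.73640522 238.48990225]
 [  0.           0.           1.        ]]
```

View pics/c1.png

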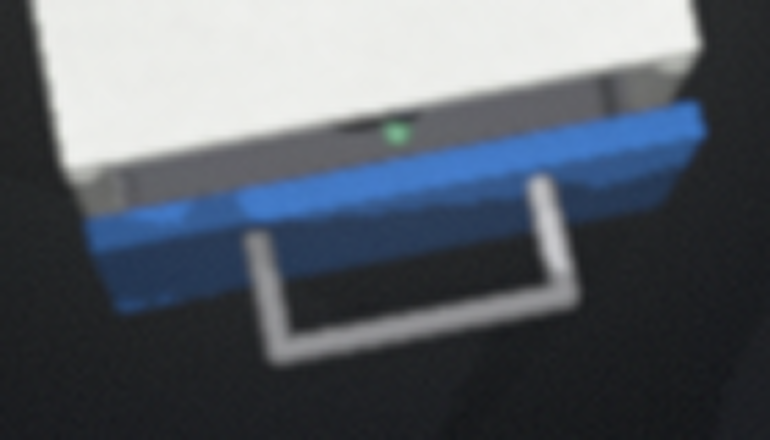

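The enlarged crop shows the bar centreline running from about (296.3,249) to (348.3,238.6) in full-image pixels, with the drawer slightly open.

```bash
cat >> h.py <<'E'
from scipy.spatial.transform import Rotation as Ro
def cloud(s):
    v,u=np.mgrid[:480,:640];z=s['z_map'];p=np.stack([(u-s['mtx'][0,2])/s['mtx'][0,0]*z,(v-s['mtx'][1,2])/s['mtx'][1,1]*z,z],-1)
    return (p-np.array(s['t']))@np.array(s['R'])
def to(p,yaw,base=None):
    # shift in tool axes + turn (10deg units) from pose to tool-down target
    o=robot.get_obs(); p0,e=(o['tool_pos'],o['ee_rot']) if base is None else base
    T=Ro.from_euler('xyz',e).as_matrix(); G=Ro.from_euler('xyz',[np.pi,0,yaw]).as_matrix()
    a=(yaw-e[2]+np.pi)%(2*np.pi)-np.pi
    return (T.T@(np.array(p)-p0)).round(4), round(-np.degrees(a)/10,2)
E
python3 - <<'E'
from h import *
s=pickle.load(open('top1.pkl','rb'));c=cloud(s)
m=(abs(c[...,2]-.16)<.005)&(abs(c[...,1])<.25)&(c[...,0]>.55)
r=cv2.minAreaRect((c[m][:,:2]*1000).astype(np.float32));print(r, c[m][:,2].mean())
A,B=P(s,296.3,249,.122),P(s,348.3,238.6,.122);print(A,B,(A+B)/2,np.arctan2(B[0]-A[0],A[1]-B[1]),np.linalg.norm(A-B))
s=pickle.load(open('scene1.pkl','rb'))
for uv in [(297,235),(316,277)]: print(P(s,*uv,.122))
for n,z in(('scene1',0),('top1',0)):
    s=pickle.load(open(n+'.pkl','rb'));c=cloud(s);m=(c[...,2]>.105)&(c[...,2]<.135)&(abs(c[...,1]+.063)<.09)&(c[...,0]>.54)&(c[...,0]<.6)
    q=c[m];print(len(q),q.mean(0),cv2.minAreaRect((q[:,:2]*1000).astype(np.float32)))
E
```

```text
((785.9428100585938, -25.660186767578125), (247.00491333007812, 260.2762451171875), 10.14200210571289) 0.1592625433219743
[ 0.57110706 -0.00419646  0.122     ] [ 0.59261928 -0.12261119  0.122     ] [ 0.58186317 -0.06340382  0.122     ] 0.1797086186048671 0.12035291552247095
[ 0.57645713 -0.00498443  0.122     ]
[ 0.6007325  -0.11943436  0.122     ]
247 [ 0.58334192 -0.05396551  0.12601939] ((593.101806640625, -58.95298767089844), (32.67568588256836, 128.8128662109375), 10.241352081298828)
299 [ 0.58332227 -0.05326274  0.12526814] ((583.8710327148438, -59.60456848144531), (30.466114044189453, 129.45758056640625), 0.43746763467788696)
```

```bash
python3 - <<'E'
from h import *
b=(np.array([.229,.5,.206]),[np.pi,0,1.039+.103+np.pi/2])
for z in(.25,.107): print(to([.5825,-.0625,z],1.749,b))
E
```

```text
(array([-0.5554, -0.3646, -0.044 ]), np.float64(5.52))
(array([-0.5554, -0.3646,  0.099 ]), np.float64(5.52))
```

>>> carry_out(steps=[[[-0.03, -0.02, -0.04], 0.5, 0], [[-0.08, -0.05, -0.044], 1.2, 0], [[-0.13, -0.083, -0.044], 1.9, 0], [[-0.18, -0.117, -0.044], 2.5, 0], [[-0.23, -0.15, -0.044], 3.1, 0], [[-0.28, -0.183, -0.044], 3.7, 0], [[-0.33, -0.217, -0.044], 4.3, 0], [[-0.38, -0.25, -0.044], 4.8, 0], [[-0.43, -0.282, -0.044], 5.2, 0], [[-0.48, -0.315, -0.044], 5.5, 0]])

```text
time: 1.35
tool_pos: [0.5348, 0.0124, 0.249]
ee_rot: [-3.141, -0.001, 1.751]
wrist_force: [0.1, -0.1, -0.2]
width: 0.0469
finger_force: 0.0
```

```bash
python3 - <<'E'
from h import *
o=robot.get_obs();print(o['time'],o['tool_pos'],o['ee_rot'],o['width'])
for z in(.25,.107): print(to([.5825,-.0625,z],1.749))
E
```

```text
1.35 [0.5348273  0.01240189 0.24897598] [-3.14110983e+00 -5.70721074e-04  1.75088811e+00] 0.04692743181582311
(array([-0.0822,  0.0335, -0.0011]), np.float64(0.01))
(array([-0.0823,  0.0336,  0.1419]), np.float64(0.01))
```

>>> carry_out(steps=[[[-0.045, 0.018, 0.0], 0, 0], [[-0.082, 0.0335, 0.0], 0, 0], [[-0.082, 0.0335, 0.0], 0, 0], [[-0.082, 0.0335, 0.05], 0, 0], [[-0.082, 0.0335, 0.1], 0, 0], [[-0.082, 0.0335, 0.142], 0, 0], [[-0.082, 0.0335, 0.142], 0, 0], [[-0.082, 0.0335, 0.142], 0, 1], [[-0.082, 0.0335, 0.142], 0, 1], [[-0.082, 0.0335, 0.142], 0, 1]])

```text
time: 2.6
tool_pos: [0.5832, -0.0605, 0.1097]
ee_rot: [3.138, 0.001, 1.753]
wrist_force: [-0.1, 0.5, -0.0]
width: 0.0202
finger_force: 0.0
```

>>> carry_out(steps=[[[0, 0, 0], 0, 1], [[0, 0, 0], 0, 1], [[0, 0, 0], 0, 1]])

```text
time: 2.98
tool_pos: [0.5827, -0.0605, 0.1085]
ee_rot: [3.14, 0.001, 1.753]
wrist_force: [0.1, 0.2, 4.5]
width: 0.0087
finger_force: 30.0
```

>>> carry_out(steps=[[[0, -0.01, 0], 0, 1], [[0, -0.025, 0], 0, 1], [[0, -0.042, 0], 0, 1], [[0, -0.06, 0], 0, 1], [[0, -0.078, 0], 0, 1], [[0, -0.096, 0], 0, 1], [[0, -0.112, 0], 0, 1], [[0, -0.122, 0], 0, 1], [[0, -0.13, 0], 0, 1], [[0, -0.13, 0], 0, 1]])

```text
time: 4.22
tool_pos: [0.4637, -0.0818, 0.1086]
ee_rot: [3.115, 0.0, 1.753]
wrist_force: [29.0, 7.2, -10.1]
width: 0.0088
finger_force: 30.0
```

>>> carry_out(steps=[[[0, 0.008, 0], 0, 1], [[0, 0.008, 0], 0, 0.1], [[0, 0.008, 0], 0, 0.1], [[0, 0.008, 0], 0, 0.1], [[0, 0.008, -0.04], 0, 0.1], [[0, 0.008, -0.09], 0, 0.1], [[0, 0.008, -0.15], 0, 0.0], [[0, -0.05, -0.15], 0, 0], [[0, -0.1, -0.15], 0, 0], [[0, -0.14, -0.15], 0, 0]])

```text
time: 5.48
tool_pos: [0.3144, -0.1093, 0.2571]
ee_rot: [-3.141, -0.0, 1.753]
wrist_force: [0.3, -0.6, 0.5]
width: 0.0471
finger_force: 0.0
```

```bash
python3 - <<'E'
from h import *
o=robot.get_obs();print(o['time'],o['tool_pos'],o['ee_rot'],o['width'])
a=snap('top','top2');b=snap('scene','scene2')
c=np.hstack([cv2.resize(a['image'][180:310,240:390],(400,347),interpolation=cv2.INTER_CUBIC),cv2.resize(b['image'][200:330,240:390],(400,347),interpolation=cv2.INTER_CUBIC)])
cv2.imwrite('pics/c2.png',c[:,:,::-1])
E
```

```text
5.475 [ 0.31436627 -0.10933356  0.25710365] [-3.14060032e+00 -4.57585474e-05  1.75255297e+00] 0.047095398362176605
```

View pics/c2.png

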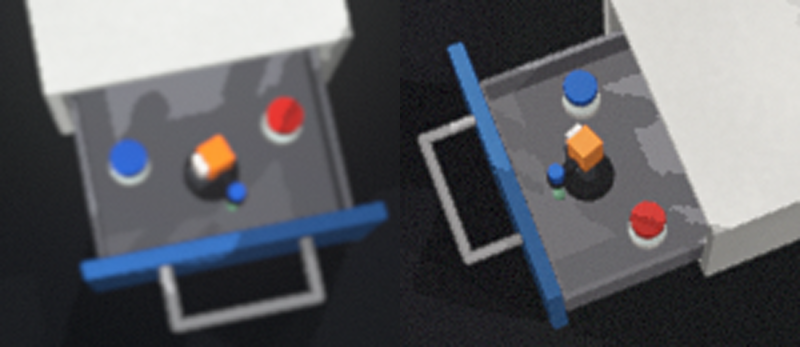

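The drawer is out. The orange block is at about (320,240) in the top view and (309,257) in the scene view, with the trigger towards +y and the blue-capped electrode on the front side. I'll enlarge it.

```bash
python3 - <<'E'
from h import *
a=pickle.load(open('top2.pkl','rb'));b=pickle.load(open('scene2.pkl','rb'))
c=np.hstack([cv2.resize(a['image'][222:262,298:338],(400,400),interpolation=cv2.INTER_CUBIC),cv2.resize(b['image'][240:280,290:330],(400,400),interpolation=cv2.INTER_CUBIC)])
cv2.imwrite('pics/c3.png',c[:,:,::-1])
E
```

```text
(no output)
```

View pics/c3.png

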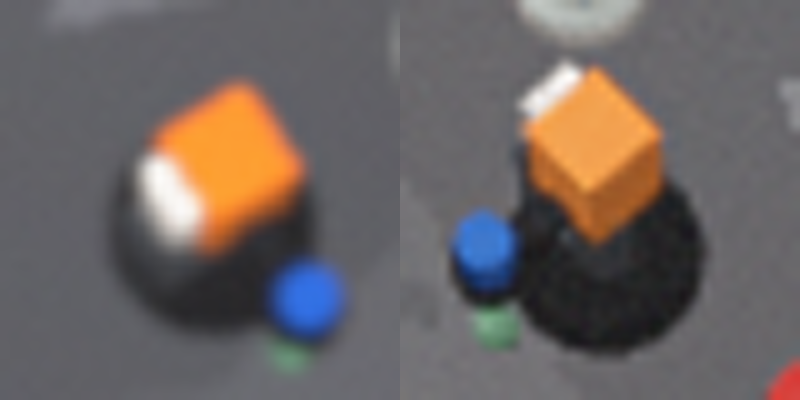

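```bash
python3 - <<'E'
from h import *
a=pickle.load(open('top2.pkl','rb'));b=pickle.load(open('scene2.pkl','rb'))
def rep(s,ox,oy,cs,e):
    q=np.array([P(s,ox+x/10-.45,oy+y/10-.45,.132) for x,y in cs])[:,:2]
    c=q.mean(0);el=P(s,ox+e[0]/10-.45,oy+e[1]/10-.45,.119)[:2]
    print(q.round(4).tolist(),'c',c,'el yaw',np.arctan2(*(c-el)[::-1]),np.linalg.norm(c-el))
    for i in range(4): d=q[(i+1)%4]-q[i];print(np.arctan2(d[1],d[0])%(np.pi/2),np.linalg.norm(d))
rep(a,298,222,[(243,80),(303,165),(208,225),(152,135)],(308,295))
rep(b,290,240,[(195,68),(262,133),(192,195),(125,128)],(85,240))
print(np.array([.464,-.082])+.135*np.array([np.cos(.178),np.sin(.178)]))
E
```

```text
[[0.6127, -0.0626], [0.5929, -0.0755], [0.5797, -0.0538], [0.6005, -0.0418]] c [ 0.59644955 -0.05843476] el yaw 0.528343442918663 0.0359413908808357
0.5806605707294512 0.023622494528165065
0.5479816625547427 0.025430581197181074
0.5259252751769932 0.02402039365110494
0.5312121787347153 0.024132394228883507
[[0.5993, -0.0434], [0.6118, -0.0629], [0.5922, -0.0749], [0.5797, -0.0549]] c [ 0.59576145 -0.05902704] el yaw 0.5207424300818989 0.03534772491480582
0.5708360574336846 0.02324227383856129
0.5461782423924944 0.022917995094596053
0.55988885003425 0.02352592186529954
0.5334513543683843 0.022669329949763405
[ 0.59686697 -0.05809669]
```

```bash
python3 - <<'E'
from h import *
for z in(.22,.0995): print(to([.596,-.058,z],.54))
E
```

```text
(array([0.0006, 0.2868, 0.0377]), np.float64(6.93))
(array([0.0008, 0.2868, 0.1582]), np.float64(6.93))
```

>>> carry_out(steps=[[[0, 0.03, 0], 1, -0.3], [[0, 0.08, 0], 2, -0.3], [[0, 0.13, 0], 3, -0.3], [[0, 0.18, 0], 4, -0.3], [[0, 0.225, 0], 5, -0.3], [[0.0005, 0.26, 0.01], 6, -0.3], [[0.0005, 0.287, 0.03], 6.93, -0.3], [[0.0005, 0.287, 0.038], 6.93, -0.3], [[0.0005, 0.287, 0.038], 6.93, -0.3]])

```text
time: 6.7
tool_pos: [0.5978, -0.0567, 0.218]
ee_rot: [-3.139, 0.003, 0.545]
wrist_force: [0.9, -0.4, -1.5]
width: 0.0613
finger_force: 0.0
```

```bash
python3 - <<'E'
from h import *
o=robot.get_obs();print(o['time'],o['tool_pos'],o['ee_rot'],o['width'])
print(to([.596,-.058,.0995],.54))
E
```

```text
6.7 [ 0.59776274 -0.05669325  0.21803174] [-3.13943801e+00  2.56463629e-03  5.45377593e-01] 0.06131980909300926
(array([-0.0019,  0.0005,  0.1185]), np.float64(0.03))
```

>>> carry_out(steps=[[[0, 0, 0.04], 0, -0.3], [[0, 0, 0.08], 0, -0.3], [[0, 0, 0.108], 0, -0.3], [[0, 0, 0.119], 0, -0.3], [[0, 0, 0.119], 0, -0.3], [[0, 0, 0.119], 0, -0.3]])

```text
time: 7.45
tool_pos: [0.5998, -0.0572, 0.1028]
ee_rot: [3.139, -0.003, 0.544]
wrist_force: [0.1, -0.7, 0.3]
width: 0.061
finger_force: 0.0
```

```bash
python3 - <<'E'
from h import *
o=robot.get_obs();print(o['tool_pos'],o['ee_rot'],to([.596,-.058,.0995],.54))
b=snap('scene','scene3');a=snap('top','top3')
c=np.hstack([cv2.resize(x,(400,400),interpolation=cv2.INTER_CUBIC) for x in(a['image'][190:290,270:370],b['image'][210:290,270:350])])
cv2.imwrite('pics/c4.png',c[:,:,::-1])
E
```

```text
[ 0.59977165 -0.05715151  0.10280445] [ 3.13908210e+00 -2.89973654e-03  5.43518073e-01] (array([-0.0037, -0.0012,  0.0033]), np.float64(0.02))
```

View pics/c4.png

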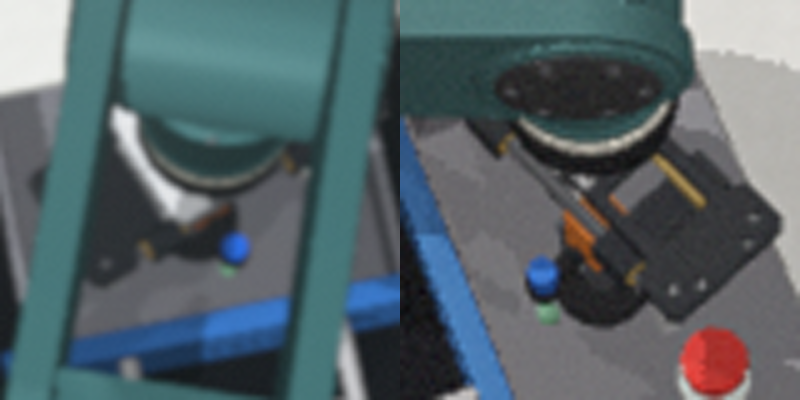

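The fingers straddle the orange block and are clear of the electrode and jars. I'll make a small correction and close.

>>> carry_out(steps=[[[-0.003, -0.001, 0.002], 0, -0.3], [[-0.003, -0.001, 0.002], 0, 1], [[-0.003, -0.001, 0.002], 0, 1], [[-0.003, -0.001, 0.002], 0, 1], [[-0.003, -0.001, 0.002], 0, 1], [[-0.003, -0.001, 0.002], 0, 1], [[-0.003, -0.001, 0.002], 0, 1]])

```text
time: 8.43
tool_pos: [0.5957, -0.0577, 0.0986]
ee_rot: [3.141, -0.0, 0.543]
wrist_force: [-0.3, -1.6, 0.4]
width: 0.0246
finger_force: 30.0
```

>>> carry_out(steps=[[[0, 0, 0], 0, 1], [[0, 0, -0.008], 0, 1], [[0, 0, -0.018], 0, 1], [[0, 0, -0.03], 0, 1], [[0, 0, -0.042], 0, 1], [[0, 0, -0.054], 0, 1], [[0, 0, -0.066], 0, 1], [[0, 0, -0.076], 0, 1], [[0, 0, -0.084], 0, 1], [[0, 0, -0.084], 0, 1]])

```text
time: 9.68
tool_pos: [0.5953, -0.0575, 0.1826]
ee_rot: [-3.141, 0.0, 0.543]
wrist_force: [1.0, -0.2, -8.8]
width: 0.0244
finger_force: 30.0
```

>>> carry_out(steps=[[[0, 0, -0.003], 0, 1], [[0, 0, -0.006], 0, 1], [[0, 0, -0.008], 0, 1], [[0, 0, -0.008], 0, 1]])

```text
time: 10.18
tool_pos: [0.5951, -0.0574, 0.189]
ee_rot: [-3.14, 0.002, 0.543]
wrist_force: [1.8, -0.6, -15.1]
width: 0.0241
finger_force: 29.9
```

```bash
python3 - <<'E'
from h import *
b=snap('scene','scene4');a=snap('top','top4')
c=np.hstack([cv2.resize(x,(400,400),interpolation=cv2.INTER_CUBIC) for x in(a['image'][150:350,220:420],b['image'][200:330,230:360])])
cv2.imwrite('pics/c5.png',c[:,:,::-1])
E
```

```text
(no output)
```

View pics/c5.png

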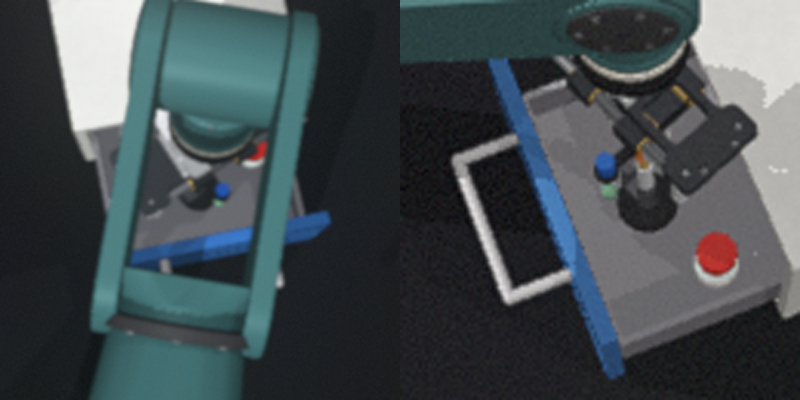

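The mast is extended (brass and aluminium sections visible under the fingers), the drawer is out and the red-capped jar is upright. The force jump after 90 mm of travel indicates the second stop. I'll check that it holds steady.

>>> carry_out(steps=[[[0, 0, 0], 0, 1], [[0, 0, 0], 0, 1], [[0, 0, 0], 0, 1], [[0, 0, 0], 0, 1], [[0, 0, 0], 0, 1], [[0, 0, 0], 0, 1]])

```text
time: 11.02
tool_pos: [0.595, -0.0574, 0.1892]
ee_rot: [-3.14, 0.002, 0.543]
wrist_force: [1.7, -0.7, -26.2]
width: 0.0244
finger_force: 29.9
```

The force is building up against the stop, so I'll ease off slightly.

>>> carry_out(steps=[[[0, 0, 0.0017], 0, 1], [[0, 0, 0.0017], 0, 1], [[0, 0, 0.0017], 0, 1], [[0, 0, 0.0017], 0, 1], [[0, 0, 0.0017], 0, 1], [[0, 0, 0.0017], 0, 1], [[0, 0, 0.0017], 0, 1], [[0, 0, 0.0017], 0, 1]])

```text
time: 12.02
tool_pos: [0.5956, -0.0575, 0.189]
ee_rot: [-3.142, -0.0, 0.543]
wrist_force: [-0.5, 0.7, -18.2]
width: 0.0242
finger_force: 29.9
```

```bash
python3 -c "
from bench import robot
print(robot.close_job())"
```

```text
the job is handed in; nothing more can be done
None
```

I handed the job in at about 12 s with the drawer out at its stop, the trigger squeezed and the mast held at its second stop (about 90 mm of lift); the red-capped jar stood upright in the last pictures, but the gripper hid the blue-capped one and I did not re-check the bench glassware, and the hand-in returned no verdict.

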